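# Load the sloped dish rack

### The arm

A 6-joint arm with a two-finger parallel gripper is mounted at the origin on a cart in front of the work surface, level with it; the furniture and walls round the work are solid. World frame = base frame: x ahead of the robot, y to its left, z up, the work surface at z = 0. Lengths are in m, angles in rad, forces in N, time in s.
With the tool pointing down it reaches from about 0.25 to 0.725 m from the base axis. Payload 4 kg.
Tool frame: the origin (TCP) lies midway between the tips of the shut fingers; the grasp point (between the pads) lies 19 mm behind it; x points along the fingers, y is the direction in which the jaws open and shut, and the axes are right-handed (so a half turn about x gives the same grasp; the last joint's range is limited). The gripper opens to 85 mm and grips with 20 to 120 N. Pads are 22 mm wide; open, the fingers measure 114 mm over their backs; the gripper's body (76 mm by 85 mm) begins 54 mm behind the grasp point. The pads swing forward as they close: fully open they stand 13 mm farther back than shut.
Start: joints at [1.329, 0.241, 0.005, 1.335, 0, 1.571], TCP at [0.12, 0.485, 0.231] pointing down, gripper open.
Joint ranges: [-2.72, 2.72], [-1.05, 1.87], [-1.09, 1.28], [-1.99, 2.15], [-1.42, 1.44], [-3.14, 3.14]. Speed limits (rad/s): [2.79, 2.79, 3.14, 3.14, 3.14, 3.14].

### API

Orientations are given as a unit quaternion [x, y, z, w].
In Python, from workcell import * gives the robot as it stands.
- The arm moves only by the tool play_rows, never from a script. Its argument "plan" is a list of rows, each a list of 7 numbers: the shift along the tool's x, y, z in mm, then the turn, a rotation vector about the tool's x, y, z in rad, then the closure, from -1 (fully open) to 1 (shut). In form: [[x, y, z, rx, ry, rz, grip], ...]. A call has 1 to 20 rows; each row shifts and turns the commanded pose from where the row before left it, along the tool's axes as they then stand; what a row does not reach is not made up. A row lasts 1/12 s, in which the tool goes at most 41.7 mm and 7.16 degrees, less where a joint would pass 70% of its speed; a pose out of reach is approached as far as the arm can. A call with a gripper value outside its range is refused whole. The fingers move at their own pace and stop on an object; the grip force is fixed at half the most. Time passes only in rows, so rows that do not move let the fingers close. It gives the time, the measured TCP pose, the force and the opening at its end, in the units of the state.
- get_obs(): the state, without advancing time (a new reading comes with each control period).
- camera(name): name is "scene" or "top"; returns a dict with "frame" (400x640x3 uint8, red, green, blue), "depth" (400x640 float32, m along the optical axis (not along the pixel's ray), 0 where there is no reading), "fx", "fy", "cx", "cy" (pixels), "distortion" ([k1, k2, p1, p2, k3] as OpenCV has them; the pictures are not rectified), "camera_from_world" (4x4, takes a point from world to camera coordinates). Camera axes: x right, y up, looking along -z (the intrinsics and any distortion apply to the point x, -y, -z); pixel columns grow to the right and rows downward; lengths in m; the calibration is good to about 2 mm. A picture is of the moment at which its call begins.
- job_done(): hands the job in, once; it reports no verdict.
Trained networks look in a picture, given as the dict that the camera call returned (one of the last four; its "shot" number tells which), for a name from the list of things; names that differ only in an ending like _2 or _b are one class to them, and where a whole thing is asked for, a point or a joint stands for the part that bears it (a point fixed in the world has none). Each returns a list of dicts, best first, with "confidence" (0 to 1); they miss things now and then, are a little off and sometimes report something else, mostly with a low value. They report only what shows in the picture. A call takes as long as a camera call. They do not tell look-alikes from the thing itself.
- search_frame(thing, picture): "centre" ([x, y, z] in m, in world coordinates, good to about 4 mm: the middle of the surface that is visible of it).
- pinpoint(thing, picture): "centre" ([x, y, z] in m, in world coordinates, good to about 4 mm: a listed point, or the origin of a listed thing).
The state is a dict: "clock": time; "joint_pos": joint angles; "joint_vel": joint speeds; "tau": joint torques, N m; "eef_pos": TCP position; "tool_rot": TCP orientation; "ft_force": force on the tool from outside, world axes, zero at the start; "ft_torque": the same for the moment, N m; "grip_width": finger opening in m.
Only numpy, scipy, OpenCV 4.12 (cv2) and the standard library are available. Lean on these libraries where they do the work, as an engineer would, in place of code of your own. Each camera call takes 0.05 s, during which the arm holds its last target. There are 200 camera calls.

### The job

Lift the clear lid of the sloped dish rack until it lies back on its stop and leave it open. Then put both culture dishes in the lane the right way up and slide them down the slope: the dish that stands beside the roll of film goes in first, all the way against the end stop, and the dish that stands beside the small beaker follows until it touches the first one. Keep the dishes right way up all the while and leave the other things where they stand.

Things in the scene. Friction and masses are not known exactly. Their poses are not given: they have to be found in the camera images.
- rack: Fixed stand of the aluminium dish rack, 215 x 112 mm base plate; its sloped lane is fixed to it (see chute). Origin: on the worktop below the lane's end stop; z up, x level towards the high end, away from the robot.
- chute: The rack's lane, a trough sloping 24 degrees, low end towards the robot. Origin: mid-floor at the inner face of the low end stop, 34 mm above the worktop; x up the slope along the floor, y across, z square to the floor (up and towards the robot). 72 mm wide inside, 225 long; walls and stop 21 high, 4 and 6 thick. Dishes do not slide by themselves: they stay where let go and must be pushed.
- hood_edge (a point): Middle of the upper edge of the fixed clear hood (3 mm thick) that roofs the lowest 50 mm of the lane, 21 mm clear above its floor; at (50, 0, 21) mm in the chute's frame. Above it the lane, x = 54 to 215 mm, is covered by the hinged lid, and open from above once that is lifted.
- lid (a joint): Hinge of the clear lid (161 x 80 x 4 mm, 70 g), rad: 0 closed, 2.44 open on its stop. The hinge line runs across the lane at its high end: the low edge rises and goes over away from the robot. Upright at 1.99; let go before that it falls shut, beyond that it falls open on its stop.
- lid_hinge (a point): Point on the lid's hinge line, mid-lane, at (222, 0, 24) mm in the frame of the chute.
- lid_handle (a point): Centre of the lid's handle: a grey drum, 16 mm diameter, 26 long, lying across the lane, 28 mm above the lid's top face near its low edge on a web 14 mm wide; 159 mm from the hinge line; when closed at (66, 0, 54) mm in the chute's frame. Pinched at its two flat ends it swivels between the fingers as the lid turns.
- dish_a: Round culture dish with lid and red medium, 62 mm diameter, 15 mm high, 18 g; the one beside the film roll, goes in first. Origin: centre of its underside, z up through the lid.
- dish_b: Culture dish just like the other, 62 mm diameter, 15 mm high; the one beside the small beaker, goes in second. Origin: centre of its underside, z up through the lid.
- film_roll: Pale roll of sealing film on a card core, standing upright, 52 mm diameter, 50 mm high, loose, its axis 80 mm from that of dish_a. Origin: centre of its underside.
- beaker: Small clear beaker, 49 mm diameter, 60 mm high, loose, its axis 80 mm from that of dish_b. Origin: centre of its underside.
- glass_dish: Large empty clear glass dish, 128 mm diameter, 26 mm high, loose, a bystander behind the rack. Origin: centre of its underside.
- timer: Small square lab timer lying flat, 58 x 62 x 17 mm, loose, a bystander. Origin: centre of its underside.
- shelf_post (a point): Foot of the fixed upright post of the shelf at the right edge of the worktop, 50 x 104 mm (x, y), 680 mm high; keep the arm's elbow clear of it. A fixed black lead, 9 mm thick, lies on the worktop from near this post slantwise behind the right-hand dish to the pump at the back left.
Mind the look-alikes: they are no part of the job. Leave any yellow look-alike of the dish_a alone. What is shaped like the dish_b but black is not meant.

How it is judged:
By the outcome, as a careful person would: the job done as asked, in the order asked, and still so for the second after the job is handed in, with the robot touching nothing.
It also fails if it takes over 72 s, if anything falls off the work surface, if the arm or the gripper's body presses on something with over 40 N, if the wrist force passes 120 N, or if a joint passes its speed limit or range.

## Working session

There is one attempt and no reset: what is moved stays moved. The work goes in short steps, Python scripts to look and compute and a tool call to move; the robot and the scene stay as the last step left them, time stands still between calls to the robot, and variables do not carry over. Pictures are saved under pics/ and viewed, about 8 in all and at most 12, crops included, and the job is handed in when it is done.

Besides the shell and the picture viewer there is one more tool, called as a command line: name --pt "numbers of a row" for each row, then --argument value for the rest. play_rows: Moves the arm, as the interface text tells. Its arguments: {"type":"object","properties":{"plan":{"type":"array","items":{"type":"array","items":{"type":"number"}}}},"required":["plan"]}

```bash
ls; mkdir -p pics
cat > h.py <<'E'
from workcell import *
import numpy as np, cv2
from scipy.spatial.transform import Rotation as R
def w2p(c,P):
    T=np.array(c["camera_from_world"]);p=T[:3,:3]@np.array(P,float)+T[:3,3]
    K=np.array([[c["fx"],0,c["cx"]],[0,c["fy"],c["cy"]],[0,0,1]])
    return cv2.projectPoints(np.array([[p[0],-p[1],-p[2]]]),np.zeros(3),np.zeros(3),K,np.array(c["distortion"]))[0].ravel()
def p2w(c,u,v,d=None):
    K=np.array([[c["fx"],0,c["cx"]],[0,c["fy"],c["cy"]],[0,0,1]])
    if d is None: d=c["depth"][int(round(v)),int(round(u))]
    x,y=cv2.undistortPoints(np.array([[[u,v]]],float),K,np.array(c["distortion"]))[0,0]
    T=np.array(c["camera_from_world"]);return T[:3,:3].T@(np.array([x*d,-y*d,-d])-T[:3,3])
def ray(c,u,v,z):
    a=p2w(c,u,v,.3);b=p2w(c,u,v,1.);t=(z-a[2])/(b[2]-a[2]);return a+t*(b-a)
E
python3 - <<'E'
from h import *
for n in("scene","top"):
    c=camera(n);cv2.imwrite(f"pics/{n}0.png",c["frame"][:,:,::-1])
    print(n,c["fx"],np.linalg.inv(c["camera_from_world"])[:3,3])
    for t in["rack","chute","hood_edge","lid_hinge","lid_handle","dish_a","film_roll","beaker","glass_dish","timer","shelf_post"]:
        print(t,[(np.round(r["centre"],3).tolist(),round(r["confidence"],2),w2p(c,r["centre"]).round().tolist()) for r in pinpoint(t,c)[:4]])
print({k:np.round(v,3).tolist() for k,v in get_obs().items()})
E
```

```text
pics
scene 494.8255442297752 [-0.2305189   0.77537321  1.42146357]
rack [([0.48, 0.12, -0.003], 0.94, [305.0, 271.0])]
chute [([0.482, 0.116, 0.035], 0.8, [305.0, 264.0])]
hood_edge [([0.515, 0.12, 0.074], 0.83, [297.0, 252.0])]
lid_hinge [([0.672, 0.121, 0.147], 0.85, [263.0, 214.0])]
lid_handle [([0.519, 0.118, 0.112], 0.64, [296.0, 244.0])]
dish_a [([0.622, 0.304, -0.002], 0.63, [238.0, 280.0]), ([0.527, 0.309, 0.002], 0.49, [255.0, 297.0])]
film_roll []
beaker [([0.673, 0.124, 0.149], 0.45, [262.0, 214.0])]
glass_dish [([0.806, -0.11, -0.001], 0.69, [287.0, 189.0]), ([0.522, 0.309, 0.003], 0.27, [256.0, 297.0])]
timer [([0.71, 0.254, 0.002], 0.75, [232.0, 257.0])]
shelf_post []
top 369.2345843236384 [ 0.49313197 -0.06407849  1.24592502]
rack [([0.48, 0.122, -0.001], 0.61, [271.0, 223.0]), ([0.515, 0.119, 0.114], 0.39, [267.0, 212.0])]
chute [([0.485, 0.117, 0.033], 0.84, [271.0, 221.0]), ([0.479, 0.119, -0.001], 0.25, [272.0, 223.0])]
hood_edge [([0.518, 0.122, 0.073], 0.94, [268.0, 211.0]), ([0.518, 0.12, 0.113], 0.28, [266.0, 211.0])]
lid_hinge [([0.67, 0.126, 0.144], 0.97, [26
[... 153 characters left out ...]
, 0.72, [348.0, 237.0]), ([0.622, 0.302, 0.001], 0.7, [219.0, 180.0]), ([0.524, 0.312, -0.002], 0.54, [215.0, 209.0])]
film_roll [([0.445, 0.307, -0.0], 0.55, [216.0, 232.0])]
beaker [([0.356, -0.121, -0.004], 0.66, [342.0, 261.0])]
glass_dish [([0.81, -0.107, 0.001], 0.85, [341.0, 127.0])]
timer [([0.712, 0.255, 0.002], 0.73, [234.0, 154.0])]
shelf_post []
{'clock': 1.2, 'joint_pos': [1.329, 0.241, 0.005, 1.335, -0.0, 1.571], 'joint_vel': [0.0, -0.001, 0.0, 0.002, -0.001, 0.0], 'tau': [0.0, -37.222, 25.269, 0.001, 0.0, 0.0], 'eef_pos': [0.12, 0.485, 0.231], 'tool_rot': [0.085, 0.702, -0.085, 0.702], 'ft_force': [1.295, 0.141, -0.579], 'ft_torque': [-0.031, 0.055, 0.02], 'grip_width': 0.086}
```

View pics/scene0.png

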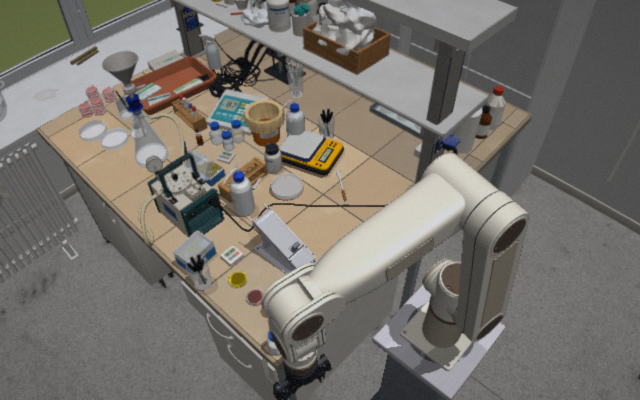

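View pics/top0.png

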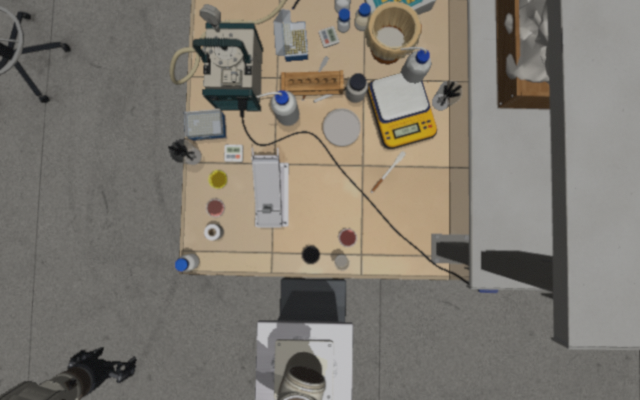

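The scene picture shows the rack with its closed lid near (290,235), a red dish at (255,297) and a yellow look-alike at (238,280). The top picture shows:
- dish_a at (215,209), next to the film roll at (213,232), with the yellow look-alike at (219,180)
- dish_b at (348,237), next to the beaker at (342,261), with the black look-alike at (311,254)
- the rack between columns 255 and 288

I'll average the network readings and check the yaw on an enlarged crop.

Run:
```python
from h import *
acc={}
for i in range(5):
  for n in("top","scene"):
    c=camera(n)
    for t in["chute","hood_edge","lid_hinge","lid_handle","rack","dish_a","film_roll","beaker"]:
        for r in pinpoint(t,c):
            if r["confidence"]>.4: acc.setdefault((t,n),[]).append(r["centre"])
    if n=="top": ct=c
for k,v in sorted(acc.items()):
    v=np.array(v)
    if k[0] in("dish_a","beaker","film_roll"):
        while len(v):
            m=np.linalg.norm(v-v[0],axis=1)<.03; print(k,m.sum(),v[m].mean(0).round(4)); v=v[~m]
    else: m=np.median(v,0);print(k,len(v),m.round(4),v.std(0).round(4))
f=ct["frame"];cv2.imwrite("pics/topc.png",cv2.resize(f[140:275,195:365],None,fx=4.5,fy=4.4,interpolation=cv2.INTER_CUBIC)[:,:,::-1])
# 3D points of rack, z>30mm
P=np.array([np.r_[p2w(ct,u,v),u,v] for v in range(145,240) for u in range(240,300) if ct["depth"][v,u]>0])
np.save("P.npy",P)
for v in range(155,232,4):
    q=P[(P[:,4]==v)&(P[:,2]>.025)]; 
    if len(q): print(v,np.round([q[0,0],q[0,1],q[0,2],q[-1,1],q[-1,2]],3))
```

```text
('beaker', 'top') 5 [ 0.3563 -0.1161 -0.0037]
('chute', 'scene') 6 [0.4795 0.1176 0.0334] [0.0018 0.0025 0.0142]
('chute', 'top') 5 [0.4851 0.1198 0.0317] [0.0014 0.0011 0.0004]
('dish_a', 'scene') 5 [0.5228 0.3082 0.0014]
('dish_a', 'scene') 5 [ 0.6225  0.306  -0.0023]
('dish_a', 'scene') 1 [0.479  0.1174 0.0357]
('dish_a', 'top') 5 [0.6213 0.3026 0.0015]
('dish_a', 'top') 5 [ 4.351e-01 -1.369e-01 -1.000e-04]
('dish_a', 'top') 5 [ 0.5238  0.3135 -0.0011]
('dish_a', 'top') 5 [ 0.3798 -0.0165 -0.0012]
('film_roll', 'scene') 1 [ 0.4816  0.1215 -0.0012]
('film_roll', 'top') 5 [4.485e-01 3.047e-01 1.000e-04]
('hood_edge', 'scene') 5 [0.517  0.1205 0.0749] [0.0011 0.0012 0.0016]
('hood_edge', 'top') 5 [0.5181 0.1197 0.0746] [0.0014 0.002  0.002 ]
('lid_handle', 'scene') 5 [0.5218 0.1172 0.11  ] [0.0007 0.001  0.0019]
('lid_handle', 'top') 5 [0.5165 0.1187 0.1119] [0.0007 0.0007 0.0017]
('lid_hinge', 'scene') 4 [0.674  0.1248 0.1468] [0.0012 0.0007 0.0012]
('lid_hinge', 'top') 5 [0.6696 0.1275 0.1461] [0.0013 0.001  0.0013]
('rack', 'scene') 5 [ 0.4818  0.1211 -0.0022] [0.0018 0.0012 0.0018]
('rack', 'top') 5 [4.796e-01 1.212e-01 2.000e-04] [0.1057 0.0523 0.0589]
155 [0.684 0.164 0.145 0.088 0.142]
159 [0.67  0.164 0.153 0.087 0.132]
163 [0.66  0.163 0.143 0.086 0.132]
167 [0.649 0.164 0.135 0.086 0.13 ]
171 [0.637 0.164 0.136 0.085 0.111]
175 [0.626 0.162 0.126 0.085 0.107]
179 [0.614 0.162 0.124 0.085 0.105]
183 [0.602 0.163 0.117 0.085 0.108]
187 [0.59  0.164 0.113 0.084 0.109]
191 [0.578 0.162 0.106 0.084 0.078]
195 [0.566 0.162 0.102 0.084 0.081]
199 [0.554 0.163 0.094 0.084 0.078]
203 [0.542 0.16  0.09  0.083 0.079]
207 [0.529 0.161 0.085 0.083 0.082]
211 [0.517 0.16  0.073 0.083 0.05 ]
215 [0.504 0.16  0.069 0.082 0.055]
219 [0.492 0.16  0.069 0.082 0.049]
223 [0.479 0.161 0.06  0.082 0.048]
227 [0.466 0.158 0.054 0.084 0.059]
```

View pics/topc.png

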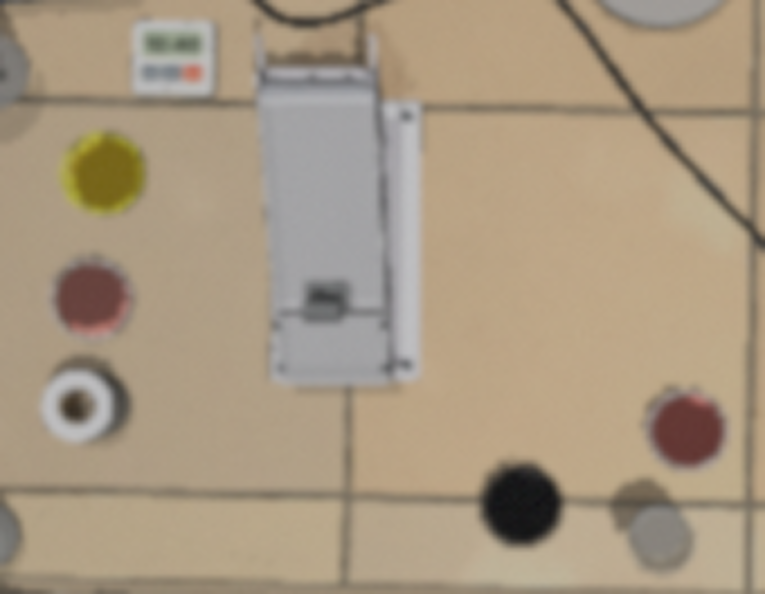

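```bash
cat >> h.py <<'E'
YAW=.025; s=np.radians(24); O=np.array([.482,.1195,.034])
RC=(R.from_euler('z',YAW)*R.from_euler('y',-s)).as_matrix()   # chute axes
def ch(x,y,z): return O+RC@(np.array([x,y,z])/1000)
def Rt(xa,ya): return R.from_matrix(np.column_stack([xa,ya,np.cross(xa,ya)]))
def cur():
    o=get_obs(); return np.array(o["eef_pos"]),R.from_quat(o["tool_rot"])
def go(p,Rg=None,p0=None,R0=None):
    """shift (mm, current tool axes) and turn (rotvec, tool axes) to reach pose"""
    if p0 is None: p0,R0=cur()
    d=R0.inv().apply(np.array(p)-p0)*1000
    r=(R0.inv()*Rg).as_rotvec() if Rg is not None else np.zeros(3)
    return d.round(1),r.round(4)
LIDT=Rt(-RC[:,2],RC[:,1])      # jaws across lane, square to floor
LANET=Rt(-RC[:,2],RC[:,0])     # jaws along lane
E
python3 - <<'E'
from h import *
p,q=cur();print(p,q.as_matrix().round(3))
print("down->",R.from_matrix(q.as_matrix()).inv().apply(RC[:,1]))
H=ch(66,0,54);print(H)
for b in(1,-1):
    T=Rt(-RC[:,2],b*RC[:,1]); print(b,go(H-.10*T.as_matrix()[:,0],T), go(H+.0175*T.as_matrix()[:,0],T,H-.10*T.as_matrix()[:,0],T))
E
```

```text
[0.11971083 0.48546368 0.23129438] [[-0.     0.239  0.971]
 [-0.     0.971 -0.239]
 [-1.    -0.    -0.   ]]
down-> [-2.50213202e-05  9.64625023e-01 -2.63625805e-01]
[0.52031824 0.12045816 0.11017607]
1 (array([  29.8, -269.2,  437.1]), array([-0.2629, -0.4164,  0.0559])) (array([117.5,   0. ,   0. ]), array([0., 0., 0.]))
-1 (array([  29.8, -269.2,  437.1]), array([2.8166, 0.0804, 0.5987])) (array([117.5,  -0. ,  -0. ]), array([0., 0., 0.]))
```

play_rows --pt "2 -19.2 31.2 0 0 0 -0.3" --pt "2 -19.2 31.2 0 0 0 -0.3" --pt "2 -19.2 31.2 0 0 0 -0.3" --pt "2 -19.2 31.2 0 0 0 -0.3" --pt "2 -19.2 31.2 0 0 0 -0.3" --pt "2 -19.2 31.2 0 0 0 -0.3" --pt "2 -19.2 31.2 0 0 0 -0.3" --pt "2 -19.2 31.2 0 0 0 -0.3" --pt "2 -19.2 31.2 0 0 0 -0.3" --pt "2 -19.2 31.2 0 0 0 -0.3" --pt "2 -19.2 31.2 0 0 0 -0.3" --pt "2 -19.2 31.2 0 0 0 -0.3" --pt "2 -19.2 31.2 0 0 0 -0.3" --pt "2 -19.2 31.2 0 0 0 -0.3" --pt "0 0 0 -0.0438 -0.0694 0.0093 -0.3" --pt "0 0 0 -0.0438 -0.0694 0.0093 -0.3" --pt "0 0 0 -0.0438 -0.0694 0.0093 -0.3" --pt "0 0 0 -0.0438 -0.0694 0.0093 -0.3" --pt "0 0 0 -0.0438 -0.0694 0.0093 -0.3" --pt "0 0 0 -0.0438 -0.0694 0.0093 -0.3"

```text
clock: 7.37
eef_pos: [0.4796, 0.1199, 0.2038]
tool_rot: [-0.007, 0.543, 0.011, 0.84]
ft_force: [0.8, -0.8, -0.2]
grip_width: 0.0559
```

Run:
```python
from h import *
print(get_obs()["clock"],get_obs()["grip_width"])
H=ch(66,0,54);print(cur()[0],go(H+.0175*LIDT.as_matrix()[:,0],LIDT),cur()[1].as_matrix().round(3))
for n in("scene","top"):
    c=camera(n)
    print(n,[(np.round(r["centre"],4),r["confidence"]) for t in("lid_handle",) for r in pinpoint(t,c)])
    u,v=w2p(c,H).astype(int)
    im=c["frame"][v-45:v+45,u-60:u+60].copy()
    cv2.imwrite(f"pics/g_{n}.png",cv2.resize(im,None,fx=5,fy=5,interpolation=cv2.INTER_CUBIC)[:,:,::-1])
a=cv2.imread("pics/g_scene.png");b=cv2.imread("pics/g_top.png");cv2.imwrite("pics/g.png",cv2.resize(np.hstack([a,b]),(800,300)))
```

```text
7.3667 0.05587592663520858
[0.47957876 0.11990958 0.2037539 ] (array([119.6,  -0.5,  -1.3]), array([ 0.0019,  0.004 , -0.0004])) [[ 0.41  -0.027  0.912]
 [ 0.011  1.     0.025]
 [-0.912 -0.     0.41 ]]
scene [(array([0.52  , 0.1163, 0.1111]), 0.97)]
top [(array([0.5189, 0.1187, 0.1123]), 0.86)]
```

View pics/g.png

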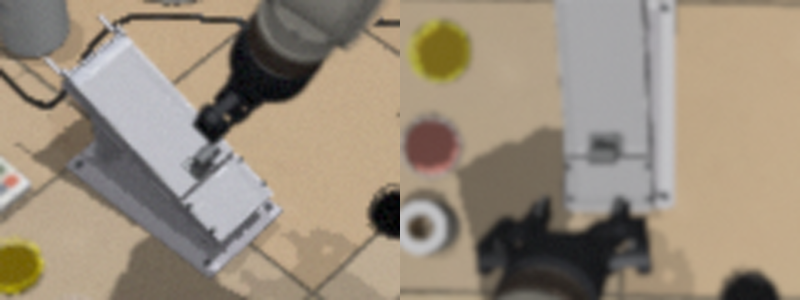

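The left half shows the gripper poised above the handle, which is at (205,160). In the right half the fingers at (540,225) and (625,215) straddle the handle's line. I'll descend and pinch.

play_rows --pt "12 -0.2 -0.1 0 0 0 -0.3" --pt "12 -0.2 -0.1 0 0 0 -0.3" --pt "12 -0.2 -0.1 0 0 0 -0.3" --pt "12 -0.2 -0.1 0 0 0 -0.3" --pt "12 -0.2 -0.1 0 0 0 -0.3" --pt "12 -0.2 -0.1 0 0 0 -0.3" --pt "12 -0.2 -0.1 0 0 0 -0.3" --pt "12 -0.2 -0.1 0 0 0 -0.3" --pt "12 -0.2 -0.1 0 0 0 -0.3" --pt "11 -0.2 -0.1 0 0 0 -0.3" --pt "0 0 0 0 0 0 1" --pt "0 0 0 0 0 0 1" --pt "0 0 0 0 0 0 1" --pt "0 0 0 0 0 0 1" --pt "0 0 0 0 0 0 1" --pt "0 0 0 0 0 0 1"

```text
clock: 8.9
eef_pos: [0.5278, 0.1206, 0.0954]
tool_rot: [-0.006, 0.544, 0.012, 0.839]
ft_force: [0.4, 5.0, -1.6]
grip_width: 0.0251
```

Run:
```python
from h import *
p,q=cur();o=get_obs();print(o["clock"],o["grip_width"],o["joint_pos"])
H=ch(66,0,54);print(q.inv().apply(p-H)*1000)
# arc from grasp point: handle rel hinge in x-z plane
C=ch(222,0,24); g=H-C
ths=np.linspace(0,2.08,27); Q=[R.from_rotvec(RC[:,1]*t).apply(g)+C for t in ths]
d=q.inv().apply(np.diff(Q,axis=0))*1000
for t,x in zip(ths[1:],d): print(round(t,2),x.round(1).tolist())
print(Q[-1])
```

```text
8.9 0.02507165489552709 [ 0.28093693  0.17917695 -0.56993595  0.41243603 -0.10063446  0.23411214]
[16.56274889 -0.12609916  0.77731029]
0.08 [-12.4, 0.0, 2.9]
0.16 [-12.1, 0.0, 3.9]
0.24 [-11.7, 0.0, 4.9]
0.32 [-11.3, 0.0, 5.8]
0.4 [-10.8, 0.0, 6.7]
0.48 [-10.3, 0.0, 7.5]
0.56 [-9.6, 0.0, 8.3]
0.64 [-8.9, 0.0, 9.0]
0.72 [-8.2, 0.0, 9.7]
0.8 [-7.4, 0.0, 10.3]
0.88 [-6.5, 0.0, 10.9]
0.96 [-5.6, 0.0, 11.4]
1.04 [-4.7, 0.0, 11.8]
1.12 [-3.7, 0.0, 12.1]
1.2 [-2.8, 0.0, 12.4]
1.28 [-1.8, 0.0, 12.6]
1.36 [-0.7, -0.0, 12.7]
1.44 [0.3, -0.0, 12.7]
1.52 [1.3, -0.0, 12.6]
1.6 [2.3, -0.0, 12.5]
1.68 [3.3, -0.0, 12.3]
1.76 [4.2, -0.0, 12.0]
1.84 [5.2, -0.0, 11.6]
1.92 [6.1, -0.0, 11.1]
2.0 [7.0, -0.0, 10.6]
2.08 [7.8, -0.0, 10.0]
[0.71892055 0.12542425 0.29887864]
```

Pinched at 25 mm. I'll lift along the arc.

play_rows --pt "-12.4 0 2.9 0 0 0 1" --pt "-12.1 0 3.9 0 0 0 1" --pt "-11.7 0 4.9 0 0 0 1" --pt "-11.3 0 5.8 0 0 0 1" --pt "-10.8 0 6.7 0 0 0 1" --pt "-10.3 0 7.5 0 0 0 1" --pt "-9.6 0 8.3 0 0 0 1" --pt "-8.9 0 9 0 0 0 1" --pt "-8.2 0 9.7 0 0 0 1" --pt "-7.4 0 10.3 0 0 0 1" --pt "-6.5 0 10.9 0 0 0 1" --pt "-5.6 0 11.4 0 0 0 1"

```text
clock: 9.9
eef_pos: [0.5627, 0.1214, 0.236]
tool_rot: [-0.006, 0.546, 0.012, 0.838]
ft_force: [2.8, 5.7, -6.2]
grip_width: 0.0247
```

Run:
```python
from h import *
p,q=cur();o=get_obs();print(o["clock"],o["grip_width"],o["joint_pos"],o["ft_force"])
C=ch(222,0,24);g=p-.0165*q.as_matrix()[:,0]-C;l=RC.T@g*1000;print(l,np.hypot(l[0],l[2]), np.arctan2(30,-156)-np.arctan2(l[2],l[0]))
```

```text
9.9 0.024678831564776023 [ 0.26067281  0.09025295 -0.25594359  0.81807639 -0.0915313   0.21506738] [ 2.84227118  5.65966245 -6.15291162]
[-66.03937877  -0.17858286 144.17741941] 158.5822430661412 0.9512861698939576
```

Going well: radius 158.6 mm, angle 0.95 and low forces. I'll continue.

play_rows --pt "-4.7 0 11.8 0 0 0 1" --pt "-3.7 0 12.1 0 0 0 1" --pt "-2.8 0 12.4 0 0 0 1" --pt "-1.8 0 12.6 0 0 0 1" --pt "-0.7 0 12.7 0 0 0 1" --pt "0.3 0 12.7 0 0 0 1" --pt "1.3 0 12.6 0 0 0 1" --pt "2.3 0 12.5 0 0 0 1" --pt "3.3 0 12.3 0 0 0 1" --pt "4.2 0 12 0 0 0 1" --pt "5.2 0 11.6 0 0 0 1" --pt "6.1 0 11.1 0 0 0 1" --pt "7 0 10.6 0 0 0 1" --pt "7.8 0 10 0 0 0 1"

```text
clock: 11.07
eef_pos: [0.7264, 0.1254, 0.2845]
tool_rot: [-0.006, 0.544, 0.012, 0.839]
ft_force: [-2.0, 4.1, 2.9]
grip_width: 0.0241
```

Run:
```python
from h import *
p,q=cur();o=get_obs();print(o["clock"],o["grip_width"],o["joint_pos"],o["ft_force"])
C=ch(222,0,24);g=p-.0165*q.as_matrix()[:,0]-C;l=RC.T@g*1000;print(l,np.hypot(l[0],l[2]), np.arctan2(30,-156)-np.arctan2(l[2],l[0]))
```

```text
11.0667 0.024060708137871083 [ 0.19919583  0.38335435  0.25045573  1.02214671 -0.06871868  0.15857522] [-2.03000825  4.101019    2.93258548]
[103.1513262   -0.27524867 121.94085551] 159.71777715061967 2.0829244613292763
```

The lid is at 2.08, past upright. I'll follow the arc while opening, then withdraw upward.

play_rows --pt "8.6 0 9.4 0 0 0 -0.4" --pt "5 0 9 0 0 0 -0.4" --pt "-20 0 14 0 0 0 -0.4" --pt "-34 0 16 0 0 0 -0.4" --pt "-36 0 12 0 0 0 -0.4" --pt "-36 0 0 0 0 0 -0.4" --pt "-30 0 -15 0 0 0 -0.6" --pt "0 0 -30 0 0 0 -1" --pt "0 0 -30 0 0 0 -1" --pt "0 0 -30 0 0 0 -1" --pt "0 0 -30 0 0 0 -1"

```text
clock: 11.98
eef_pos: [0.5983, 0.12, 0.3827]
tool_rot: [-0.007, 0.544, 0.01, 0.839]
ft_force: [0.0, -0.7, -0.4]
grip_width: 0.0854
```

Run:
```python
from h import *
o=get_obs();print(o["clock"],o["grip_width"],o["ft_force"],o["joint_pos"])
c=camera("scene")
r=pinpoint("lid_handle",c);print(r)
C=ch(222,0,24)
if r: l=RC.T@(np.array(r[0]["centre"])-C)*1000;print(l,np.arctan2(30,-156)-np.arctan2(l[2],l[0]))
cv2.imwrite("pics/s2.png",cv2.resize(c["frame"][110:330,170:400],None,fx=2.6,fy=2.6,interpolation=cv2.INTER_CUBIC)[:,:,::-1])
# pick pose for dish_a : tool down, jaws along y
A=np.array([.5235,.311,0])
D=Rt(np.array([0,0,-1.]),np.array([0,1.,0]))
print(cur()[0],go(A+[0,0,.15],D), cur()[1].as_matrix().round(3))
```

```text
11.9833 0.08536614054086185 [ 0.04528786 -0.67376717 -0.40826141] [ 0.24253578  0.11628281  0.15199153  1.19498196 -0.08966585  0.19982486]
[{'centre': [0.7704, 0.1242, 0.2721], 'confidence': 0.94}]
[138.33550611  -2.51071766  76.20119425] 2.4481138961616655
[0.5932287  0.11939174 0.37798315] (array([ 182.8,  194. , -150. ]), array([ 0.0253,  0.4093, -0.002 ])) [[ 0.398 -0.025  0.917]
 [ 0.007  1.     0.024]
 [-0.917 -0.003  0.398]]
```

View pics/s2.png

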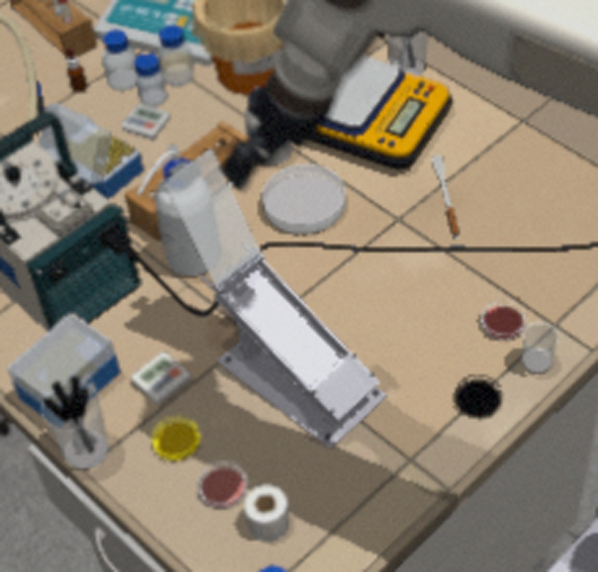

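The lid lies open on its stop: in the crop its clear panel leans back at (215,225), and the measured angle is 2.45. The lane is open, with the dishes at (222,485) and (502,321). Next is dish_a.

play_rows --pt "18.3 19.4 -15 0 0 0 -1" --pt "18.3 19.4 -15 0 0 0 -1" --pt "18.3 19.4 -15 0 0 0 -1" --pt "18.3 19.4 -15 0 0 0 -1" --pt "18.3 19.4 -15 0 0 0 -1" --pt "18.3 19.4 -15 0 0 0 -1" --pt "18.3 19.4 -15 0 0 0 -1" --pt "18.3 19.4 -15 0 0 0 -1" --pt "18.3 19.4 -15 0 0 0 -1" --pt "18.3 19.4 -15 0 0 0 -1" --pt "0 0 0 0.005 0.082 0 -1" --pt "0 0 0 0.005 0.082 0 -1" --pt "0 0 0 0.005 0.082 0 -1" --pt "0 0 0 0.005 0.082 0 -1" --pt "0 0 0 0.005 0.082 0 -1"

```text
clock: 13.33
eef_pos: [0.5339, 0.3138, 0.1558]
tool_rot: [0.002, 0.704, 0.002, 0.71]
ft_force: [0.8, -0.2, -0.7]
grip_width: 0.0854
```

```bash
cat >> h.py <<'E'
DOWN=Rt(np.array([0,0,-1.]),np.array([0,1.,0]))
def red(c,P,r=25,z=.012):
    u,v=w2p(c,P).round().astype(int);f=c["frame"][v-r:v+r,u-r:u+r].astype(int)
    m=((f[:,:,0]-f[:,:,1]>35)&(abs(f[:,:,1]-f[:,:,2])<18)).astype(np.uint8)
    n,l,st,ce=cv2.connectedComponentsWithStats(m);
    if n<2: return None
    i=1+st[1:,4].argmax();return ray(c,u-r+ce[i][0],v-r+ce[i][1],z),st[i][2:]
E
python3 - <<'E'
from h import *
print(get_obs()["clock"])
for n in("top","scene"):
    c=camera(n)
    for P in([.5235,.311,.01],[.435,-.137,.01]): print(n,red(c,P))
print(cur()[0],go([.5235,.311,-.002],DOWN))
E
```

```text
13.3333
top (array([0.51755423, 0.30611102, 0.012     ]), array([13,  9, 55], dtype=int32))
top (array([ 0.43822618, -0.13616682,  0.012     ]), array([ 14,  15, 164], dtype=int32))
scene (array([0.52274351, 0.31097099, 0.012     ]), array([ 15,  12, 134], dtype=int32))
scene (array([ 0.44025849, -0.12103324,  0.012     ]), array([ 6,  8, 25], dtype=int32))
[0.53609649 0.31306676 0.15377369] (array([155.6,  -2.8, -14.2]), array([-0.002 ,  0.0101, -0.0047]))
```

play_rows --pt "19 -0.3 -1.9 0 0.01 0 -1" --pt "19 -0.3 -1.8 0 0 0 -1" --pt "19 -0.3 -1.8 0 0 0 -1" --pt "19 -0.3 -1.8 0 0 0 -1" --pt "19 -0.3 -1.8 0 0 0 -1" --pt "19 -0.3 -1.8 0 0 0 -1" --pt "19 -0.3 -1.8 0 0 0 -1" --pt "12 0 -1 0 0 0 -1" --pt "9 0 -1 0 0 0 -1" --pt "0 0 0 0 0 0 -1"

```text
clock: 14.27
eef_pos: [0.5164, 0.3113, -0.0017]
tool_rot: [0.001, 0.708, 0.002, 0.706]
ft_force: [-0.1, -0.1, 0.3]
grip_width: 0.0854
```

play_rows --pt "0 0 0 0 0 0 0.5" --pt "0 0 0 0 0 0 1" --pt "0 0 0 0 0 0 1" --pt "0 0 0 0 0 0 1" --pt "0 0 0 0 0 0 1"

```text
clock: 14.68
eef_pos: [0.5193, 0.3128, 0.0021]
tool_rot: [0.002, 0.706, 0.003, 0.708]
ft_force: [-1.4, 0.4, 5.6]
grip_width: 0.0586
```

play_rows --pt "-4 0 0 0 0 0 1" --pt "-12 0 0 0 0 0 1" --pt "-20 0 0 0 0 0 1" --pt "-25 0 0 0 0 0 1" --pt "-25 0 0 0 0 0 1" --pt "-25 0 0 0 0 0 1"

```text
clock: 15.18
eef_pos: [0.5177, 0.3112, 0.1128]
tool_rot: [0.002, 0.708, 0.002, 0.707]
ft_force: [0.3, 0.2, 0.4]
grip_width: 0.0587
```

Run:
```python
from h import *
o=get_obs();print(o["clock"],o["grip_width"],o["ft_force"],o["eef_pos"])
c=camera("scene");u,v=w2p(c,cur()[0]).astype(int)
a=cv2.resize(c["frame"][v-40:v+40,u-50:u+50],None,fx=8,fy=7,interpolation=cv2.INTER_CUBIC)
cv2.imwrite("pics/s3.png",a[:,:,::-1])
```

```text
15.1833 0.05872202046759869 [0.26153175 0.24551369 0.4073611 ] [0.51772733 0.31121687 0.11277576]
```

View pics/s3.png

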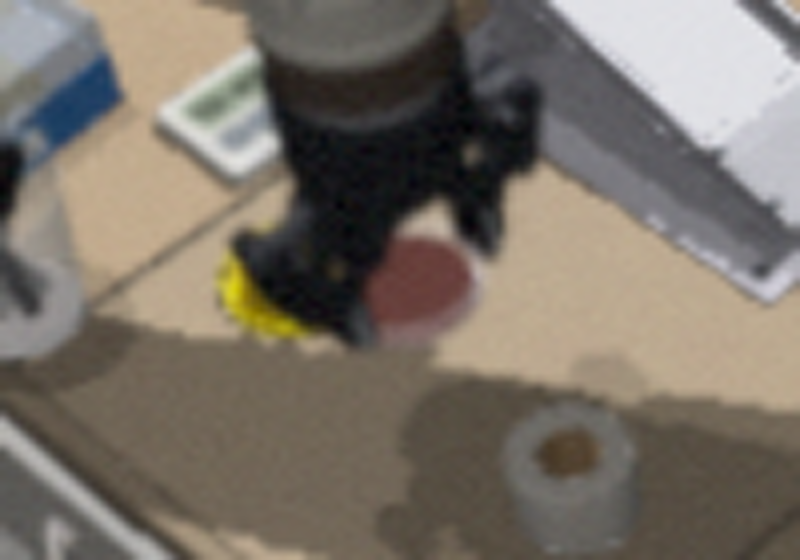

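Dish_a is held level between the fingertips, with its red medium at about (420,285). The film roll at (570,480) is undisturbed. I'll measure how far off-centre the dish sits in the grip.

Run:
```python
from h import *
p,q=cur();c=camera("scene");u,v=w2p(c,p).astype(int)
f=c["frame"][v-40:v+40,u-50:u+50].astype(int)
m=((f[:,:,0]-f[:,:,1]>35)&(abs(f[:,:,1]-f[:,:,2])<18)&(f[:,:,0]<160)).astype(np.uint8)
n,l,st,ce=cv2.connectedComponentsWithStats(m);i=1+st[1:,4].argmax();print(st[i],ce[i])
mm=(l==i)
cn=max(cv2.findContours(mm.astype(np.uint8),cv2.RETR_EXTERNAL,cv2.CHAIN_APPROX_NONE)[0],key=len)[:,0]
W=np.array([ray(c,u-50+a,v-40+b,p[2]+.010) for a,b in cn]);d=(W-p)*1000
print(d[:,:2].min(0),d[:,:2].max(0));print(d[np.argsort(np.arctan2(d[:,1],d[:,0]))][:, :2].round(0).tolist())
# reference: dish_b red extents on the table from top
c=camera("top");r=red(c,[.438,-.136,.01]);print(r)
```

```text
[45 32 12 13 99] [50.73737374 38.15151515]
[-18.03665464 -22.39780044] [20.38811342 19.53473109]
[[-16.0, -3.0], [-16.0, -7.0], [-18.0, -9.0], [-15.0, -12.0], [-13.0, -14.0], [-10.0, -17.0], [-7.0, -19.0], [-2.0, -20.0], [1.0, -22.0], [3.0, -20.0], [8.0, -21.0], [11.0, -18.0], [13.0, -16.0], [15.0, -14.0], [20.0, -15.0], [18.0, -12.0], [17.0, -7.0], [14.0, -5.0], [11.0, -2.0], [11.0, 2.0], [10.0, 7.0], [8.0, 9.0], [7.0, 14.0], [2.0, 14.0], [-1.0, 17.0], [-3.0, 19.0], [-8.0, 20.0], [-8.0, 15.0], [-10.0, 13.0], [-13.0, 11.0], [-15.0, 9.0], [-14.0, 4.0], [-17.0, 2.0]]
(array([ 0.4380273 , -0.13624817,  0.012     ]), array([ 14,  15, 166], dtype=int32))
```

Run:
```python
from h import *
print(get_obs()["clock"],get_obs()["joint_pos"].round(2))
a=cur();P1=ch(130,5,110);P2=ch(130,5,2)
print(a[0],P1,P2,go(P1,LANET))
print("turn1 about x 90+yaw; then", go(P1,LANET,P1,a[1]*R.from_rotvec([np.pi/2-YAW,0,0])))
```

```text
15.3333 [0.54 0.51 0.1  1.15 0.01 0.54]
[0.51979011 0.31248054 0.11462379] [0.55587176 0.12634874 0.18736576] [0.59978559 0.12744682 0.08870285] (array([ -74.2, -185.5,   36.3]), array([ 1.5206, -0.3263,  0.3211]))
turn1 about x 90+yaw; then (array([0., 0., 0.]), array([-0.0011, -0.0085,  0.414 ]))
```

play_rows --pt "-18 0 0 0 0 0 1" --pt "-28 0 0 0 0 0 1" --pt "-28 -10 2 0 0 0 1" --pt "0 -25 5 0 0 0 1" --pt "0 -25 5 0 0 0 1" --pt "0 -25 5 0 0 0 1" --pt "0 -25 5 0 0 0 1" --pt "0 -25 5 0 0 0 1" --pt "0 -25 5 0 0 0 1" --pt "0 -25.5 4.3 0 0 0 1"

```text
clock: 16.17
eef_pos: [0.5537, 0.1241, 0.1828]
tool_rot: [0.001, 0.708, 0.002, 0.706]
ft_force: [-0.3, -0.4, -0.1]
grip_width: 0.0585
```

play_rows --pt "0 0 0 0.1104 0 0 1" --pt "0 0 0 0.1104 0 0 1" --pt "0 0 0 0.1104 0 0 1" --pt "0 0 0 0.1104 0 0 1" --pt "0 0 0 0.1104 0 0 1" --pt "0 0 0 0.1104 0 0 1" --pt "0 0 0 0.1104 0 0 1" --pt "0 0 0 0.1104 0 0 1" --pt "0 0 0 0.1104 0 0 1" --pt "0 0 0 0.1104 0 0 1" --pt "0 0 0 0.1104 0 0 1" --pt "0 0 0 0.1104 0 0 1" --pt "0 0 0 0.1104 0 0 1" --pt "0 0 0 0.1104 0 0 1" --pt "0 0 0 0 0 0.1035 1" --pt "0 0 0 0 0 0.1035 1" --pt "0 0 0 0 0 0.1035 1" --pt "0 0 0 0 0 0.1035 1" --pt "0 0 0 0 0 0 1"

```text
clock: 17.75
eef_pos: [0.544, 0.1233, 0.1759]
tool_rot: [0.584, 0.399, -0.383, 0.594]
ft_force: [-3.5, -1.7, -2.3]
grip_width: 0.0587
```

Run:
```python
from h import *
o=get_obs();print(o["clock"],o["grip_width"],o["joint_pos"].round(2))
a=cur();print(a[0],go(ch(130,5,2),LANET))
c=camera("scene");u,v=w2p(c,a[0]).astype(int)
f=c["frame"][v-40:v+40,u-50:u+50]
cv2.imwrite("pics/s4.png",cv2.resize(f,None,fx=8,fy=7,interpolation=cv2.INTER_CUBIC)[:,:,::-1])
# predicted dish-rim projection for tool-z offsets 0,5,10
r=red(c,a[0],20,a[0][2]+.008)
print(r, a[1].inv().apply(r[0]-a[0])*1000 if r else 0)
```

```text
17.75 0.0587156839057046 [ 0.27  0.12 -0.39  0.68 -0.09  1.8 ]
[0.54401419 0.12327464 0.17594041] (array([102.1,  17.5,  -2.5]), array([ 0.001 , -0.0023,  0.0194]))
(array([0.54099593, 0.12198884, 0.18394041]), array([ 13,  14, 129], dtype=int32)) [-8.55884539  0.30113832  1.19107774]
```

View pics/s4.png

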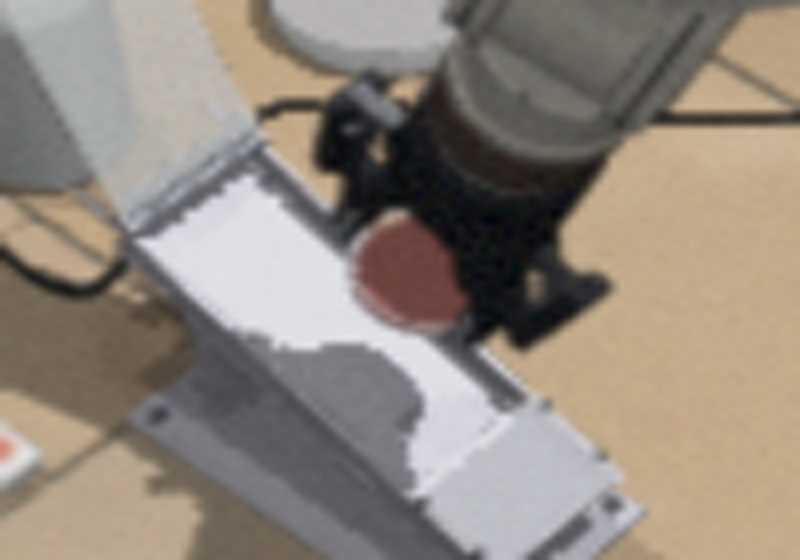

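Dish_a, with its medium at (410,270), is held above the open lane. The fingers are up- and down-slope of it. I'll descend.

play_rows --pt "0 9 -1.2 0 0 0.019 1" --pt "0 8.5 -1.2 0 0 0 1" --pt "14 0 0 0 0 0 1" --pt "16 0 0 0 0 0 1" --pt "16 0 0 0 0 0 1" --pt "16 0 0 0 0 0 1" --pt "10 0 0 0 0 0 1" --pt "6 0 0 0 0 0 1" --pt "4 0 0 0 0 0 1" --pt "4 0 0 0 0 0 1" --pt "0 0 0 0 0 0 1"

```text
clock: 18.72
eef_pos: [0.6069, 0.1297, 0.1129]
tool_rot: [0.592, 0.39, -0.373, 0.599]
ft_force: [-0.7, -0.0, 0.5]
grip_width: 0.0588
```

Run:
```python
from h import *
o=get_obs();print(o["clock"],o["grip_width"],o["ft_force"])
a=cur();print((RC.T@(a[0]-O))*1000,go(ch(130,5,2),LANET))
```

```text
18.7167 0.05875987852982103 [-0.73380067 -0.02323344  0.51059274]
[146.36997768   7.06016397  21.19281818] (array([ 19. , -16.6,   2.2]), array([-0.0015, -0.0051, -0.013 ]))
```

play_rows --pt "0 0 0 0 0 0 1" --pt "0 0 0 0 0 0 1"

```text
clock: 18.88
eef_pos: [0.6066, 0.1298, 0.1138]
tool_rot: [0.592, 0.39, -0.372, 0.599]
ft_force: [1.3, 1.1, -0.9]
grip_width: 0.0587
```

Run:
```python
from h import *
o=get_obs();print(o["clock"],o["grip_width"],o["ft_force"])
a=cur();print((RC.T@(a[0]-O))*1000,go(ch(130,5,2),LANET))
```

```text
18.8833 0.0586994875406049 [ 1.27647254  1.08679799 -0.94923027]
[146.45461877   7.13872992  22.15632482] (array([ 19.9, -16.7,   2.3]), array([-0.0014, -0.0054, -0.0142]))
```

play_rows --pt "0 -7 1.1 0 0 -0.013 1" --pt "0 -7 1.1 0 0 0 1" --pt "5 0 0 0 0 0 1" --pt "5 0 0 0 0 0 1" --pt "5 0 0 0 0 0 1" --pt "3 0 0 0 0 0 1" --pt "0 0 0 0 0 0 1" --pt "0 0 0 0 0 0 1"

```text
clock: 19.55
eef_pos: [0.601, 0.1274, 0.0903]
tool_rot: [0.589, 0.394, -0.377, 0.596]
ft_force: [-1.0, 0.2, 0.3]
grip_width: 0.0587
```

Run:
```python
from h import *
o=get_obs();print(o["clock"],o["grip_width"],o["ft_force"],RC.T@o["ft_force"])
a=cur();print((RC.T@(a[0]-O))*1000,go(ch(130,5,1),LANET))
```

```text
19.55 0.05872940834455569 [-0.98216572  0.15342584  0.29134581] [-0.77496797  0.17792948  0.66395566]
[131.7580293    4.91783616   3.01172005] (array([ 2. , -1.8, -0.1]), array([-0.0014, -0.005 ,  0.0003]))
```

play_rows --pt "1.5 0 0 0 0 0 1" --pt "1 0 0 0 0 0 1" --pt "0 0 0 0 0 0 1"

```text
clock: 19.8
eef_pos: [0.6013, 0.1275, 0.09]
tool_rot: [0.59, 0.394, -0.376, 0.597]
ft_force: [-12.3, -1.3, 14.3]
grip_width: 0.0583
```

play_rows --pt "-1.5 0 0 0 0 0 1" --pt "0 0 0 0 0 0 -1" --pt "0 0 0 0 0 0 -1" --pt "0 0 0 0 0 0 -1" --pt "-10 0 0 0 0 0 -1" --pt "-20 0 0 0 0 0 -1" --pt "-30 0 0 0 0 0 -1" --pt "-30 0 0 0 0 0 0.5" --pt "0 35 -2.5 0 0 0 1" --pt "0 35 -2.5 0 0 0 1" --pt "0 0 0 0 0 0 1" --pt "0 0 0 0 0 0 1"

```text
clock: 20.8
eef_pos: [0.6304, 0.1328, 0.2026]
tool_rot: [0.591, 0.393, -0.375, 0.597]
ft_force: [0.2, -0.1, -0.1]
grip_width: 0.0255
```

Run:
```python
from h import *
o=get_obs();print(o["clock"],o["grip_width"],o["ft_force"])
a=cur();print((RC.T@(a[0]-O))*1000,go(ch(196,0,5),LANET))
c=camera("scene");P=ch(120,0,0);u,v=w2p(c,P).astype(int)
cv2.imwrite("pics/s5.png",cv2.resize(c["frame"][v-40:v+40,u-50:u+50],None,fx=8,fy=7,interpolation=cv2.INTER_CUBIC)[:,:,::-1])
for n in("scene","top"):
    c=camera(n); r=red(c,P,25,P[2]+.012)
    if r:
        # iterate height to lie on plane chute z=10
        q=r[0]
        for _ in range(5):
            l=RC.T@(q-O); q=red(c,P,25,q[2]+(.010-l[2])/np.cos(s)*.7)[0]
        print(n,(RC.T@(q-O)*1000).round(1),r[1])
```

```text
20.8 0.025524408687073983 [ 0.22791236 -0.14004684 -0.05476369]
[204.44163516   9.60741171  93.53194038] (array([88.4, -8.7, 10.1]), array([-0.0021, -0.0057, -0.0036]))
scene [129.8  -0.2  10. ] [ 15  14 156]
top [130.8  -7.3  10. ] [ 7 10 26]
```

View pics/s5.png

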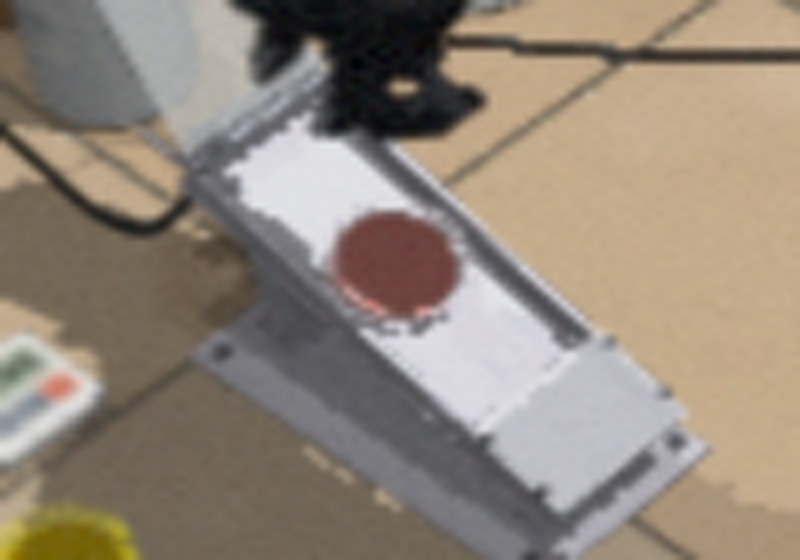

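Dish_a lies right way up, centred in the lane at chute (130, 0), shown at (397,262) in the crop. I'll bring the shut fingers down behind it and push.

play_rows --pt "0 -6 5 0 -0.005 0 1" --pt "0 -6 5 0 0 0 1" --pt "18 0 0 0 0 0 1" --pt "20 0 0 0 0 0 1" --pt "20 0 0 0 0 0 1" --pt "16 0 0 0 0 0 1" --pt "8 0 0 0 0 0 1" --pt "6 0 0 0 0 0 1" --pt "0 0 0 0 0 0 1" --pt "0 0 0 0 0 0 1"

```text
clock: 21.78
eef_pos: [0.6533, 0.123, 0.1155]
tool_rot: [0.589, 0.392, -0.378, 0.597]
ft_force: [0.7, -0.1, 0.4]
grip_width: -0.0
```

Run:
```python
from h import *
o=get_obs();print(o["clock"],o["grip_width"],o["ft_force"])
a=cur();print((RC.T@(a[0]-O))*1000,go(ch(78,0,4.5),LANET))
```

```text
21.7833 -4.114916221840276e-05 [ 0.70797327 -0.05860561  0.42483602]
[189.69161743  -0.73620437   4.73457198] (array([   0.2, -111.7,   -0.6]), array([-0.0014, -0.0001, -0.    ]))
```

play_rows --pt "0 -6 0 0 0 0 1" --pt "0 -8 0 0 0 0 1" --pt "0 -8 0 0 0 0 1" --pt "0 -8 0 0 0 0 1" --pt "0 -8 0 0 0 0 1" --pt "0 -8 0 0 0 0 1" --pt "0 -8 0 0 0 0 1" --pt "0 -8 0 0 0 0 1" --pt "0 -8 0 0 0 0 1" --pt "0 -8 0 0 0 0 1" --pt "0 -8 0 0 0 0 1" --pt "0 -8 0 0 0 0 1" --pt "0 -6 0 0 0 0 1" --pt "0 0 0 0 0 0 1" --pt "0 0 0 0 0 0 1"

```text
clock: 23.03
eef_pos: [0.5611, 0.1209, 0.0737]
tool_rot: [0.588, 0.393, -0.379, 0.597]
ft_force: [0.5, 0.2, 0.3]
grip_width: -0.0001
```

Run:
```python
from h import *
o=get_obs();print(o["clock"],o["grip_width"],RC.T@o["ft_force"])
a=cur();print((RC.T@(a[0]-O))*1000)
```

```text
23.0333 -6.562276127256144e-05 [0.57500279 0.15646561 0.11660699]
[88.42384972 -0.60267947  4.05633627]
```

Not at the stop yet. I'll advance in small steps and watch the force.

play_rows --pt "0 -4 0 0 0 0 1" --pt "0 -4 0 0 0 0 1" --pt "0 -2 0 0 0 0 1" --pt "0 0 0 0 0 0 1"

```text
clock: 23.37
eef_pos: [0.5522, 0.1207, 0.0699]
tool_rot: [0.588, 0.393, -0.378, 0.597]
ft_force: [-0.4, 0.1, 0.4]
grip_width: 0.0003
```

play_rows --pt "0 -2 0 0 0 0 1" --pt "0 0 0 0 0 0 1"

```text
clock: 23.53
eef_pos: [0.551, 0.1207, 0.0695]
tool_rot: [0.589, 0.392, -0.378, 0.597]
ft_force: [-0.1, 0.0, 0.3]
grip_width: -0.0001
```

play_rows --pt "0 -2 0 0 0 0 1" --pt "0 -2 0 0 0 0 1" --pt "0 0 0 0 0 0 1"

```text
clock: 23.78
eef_pos: [0.5474, 0.1207, 0.068]
tool_rot: [0.589, 0.392, -0.378, 0.597]
ft_force: [0.6, -0.6, 0.1]
grip_width: -0.0002
```

play_rows --pt "0 -2 0 0 0 0 1" --pt "0 0 0 0 0 0 1"

```text
clock: 23.95
eef_pos: [0.547, 0.1209, 0.0682]
tool_rot: [0.589, 0.391, -0.377, 0.598]
ft_force: [1.7, -0.0, 1.3]
grip_width: -0.0002
```

Run:
```python
from h import *
o=get_obs();print(o["clock"],RC.T@o["ft_force"])
a=cur();print((RC.T@(a[0]-O))*1000)
c=camera("scene");P=ch(60,0,0);u,v=w2p(c,P).astype(int)
for x in(0,50,54,62):
    for y in(-36,36): cv2.circle(c["frame"],tuple(w2p(c,ch(x,y,0)).round().astype(int)),0,(0,255,0) if x!=62 else (255,0,255),-1)
cv2.imwrite("pics/s6.png",cv2.resize(c["frame"][v-30:v+30,u-40:u+40],None,fx=10,fy=9,interpolation=cv2.INTER_NEAREST)[:,:,::-1])
```

```text
23.95 [ 2.08361316 -0.04965227  0.53126503]
[73.28137634 -0.22918912  4.78584141]
```

View pics/s6.png

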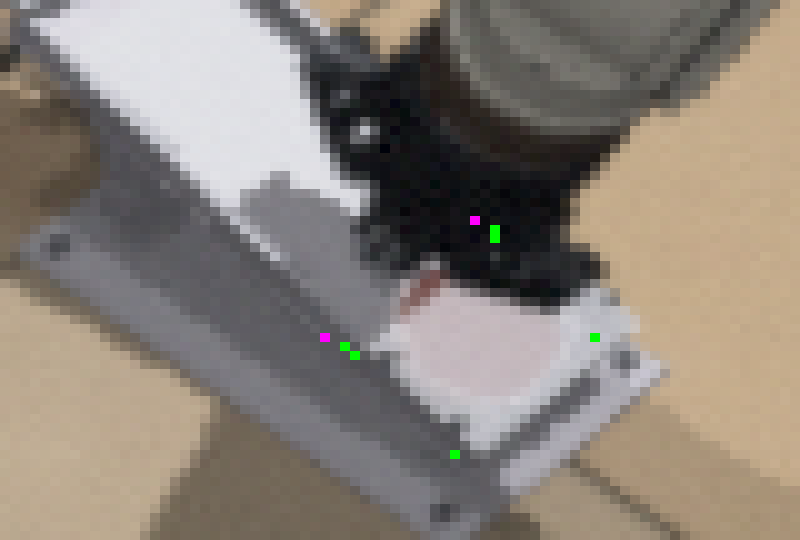

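The medium of dish_a shows through the hood around (480,345), close to the end stop, and the force is just starting to rise. I'll press a little further for a clear contact.

play_rows --pt "0 -1.5 0 0 0 0 1" --pt "0 0 0 0 0 0 1"

```text
clock: 24.17
eef_pos: [0.5466, 0.121, 0.0683]
tool_rot: [0.59, 0.391, -0.376, 0.598]
ft_force: [4.6, -0.1, 1.9]
grip_width: 0.0003
```

play_rows --pt "0 -1.5 0 0 0 0 1" --pt "0 0 0 0 0 0 1"

```text
clock: 24.33
eef_pos: [0.5463, 0.1211, 0.0684]
tool_rot: [0.59, 0.39, -0.376, 0.598]
ft_force: [5.7, 0.1, 3.1]
grip_width: -0.0001
```

Dish_a is seated: the position stopped changing while the force grew to about 6.5 N. I'll back off, rise and head for dish_b.

play_rows --pt "0 4 0 0 0 0 1" --pt "-10 6 0 0 0 0 1" --pt "-25 0 0 0 0 0 1" --pt "-35 0 0 0 0 0 1" --pt "-35 0 0 0 0 0 1" --pt "-30 0 0 0 0 0 0" --pt "0 0 0 0 0 -0.1047 -1" --pt "0 0 0 0 0 -0.1047 -1" --pt "0 0 0 0 0 -0.1047 -1" --pt "0 0 0 0 0 -0.1047 -1" --pt "0 0 0 0 0 0 -1" --pt "0 0 0 0 0 0 -1"

```text
clock: 25.33
eef_pos: [0.4967, 0.1191, 0.1909]
tool_rot: [0.493, 0.507, -0.495, 0.505]
ft_force: [-0.2, -0.1, -0.9]
grip_width: 0.0832
```

```bash
cat >> h.py <<'E'
BT=Rt(np.array([0,0,-1.]),np.array([np.sin(.24),np.cos(.24),0]))
E
python3 - <<'E'
from h import *
o=get_obs();print(o["clock"],o["grip_width"],o["joint_pos"].round(2))
c=camera("top")
for z in(.010,): r=red(c,[.438,-.136,.01],25,z);print(r)
c=camera("scene");print(red(c,[.438,-.136,.01],14,.012))
for n in("scene","top"):print([(np.round(r["centre"],4),round(r["confidence"],2)) for r in pinpoint("dish_b",camera(n))])
a=cur();print(a[0],go([.438,-.136,.14],BT))
E
```

```text
25.3333 0.08317408461973569 [ 0.23  0.29 -0.04  1.25  0.    1.78]
(array([ 0.43805481, -0.13621328,  0.01      ]), array([ 14,  15, 165], dtype=int32))
(array([ 0.43261489, -0.13496022,  0.012     ]), array([ 14,  12, 116], dtype=int32))
[(array([ 0.4319, -0.1381, -0.0009]), 0.76), (array([ 0.3757, -0.0139,  0.0004]), 0.71), (array([ 0.4473,  0.305 , -0.0019]), 0.69), (array([ 0.6239,  0.3052, -0.0013]), 0.52), (array([0.5056, 0.1164, 0.0479]), 0.47)]
[(array([ 6.226e-01,  3.046e-01, -5.000e-04]), 0.5), (array([ 0.3816, -0.0146, -0.0028]), 0.5), (array([ 0.4352, -0.1364,  0.    ]), 0.49), (array([0.5064, 0.1207, 0.047 ]), 0.39)]
[0.4961225  0.11942829 0.19410729] (array([ 53.8, -64.4, 254. ]), array([-1.3065e+00,  1.0000e-04, -1.8000e-03]))
```

play_rows --pt "2 -6.7 25.4 0 0 0 -1" --pt "2 -6.7 25.4 0 0 0 -1" --pt "2 -6.7 25.4 0 0 0 -1" --pt "2 -6.7 25.4 0 0 0 -1" --pt "2 -6.7 25.4 0 0 0 -1" --pt "2 -6.7 25.4 0 0 0 -1" --pt "2 -6.7 25.4 0 0 0 -1" --pt "2 -6.7 25.4 0 0 0 -1" --pt "2 -6.7 25.4 0 0 0 -1" --pt "2 -6.7 25.4 0 0 0 -1"

```text
clock: 26.47
eef_pos: [0.4355, -0.1369, 0.174]
tool_rot: [0.494, 0.505, -0.493, 0.507]
ft_force: [0.6, -1.0, -0.2]
grip_width: 0.0856
```

play_rows --pt "0 0 0 -0.1188 0 0 -1" --pt "0 0 0 -0.1188 0 0 -1" --pt "0 0 0 -0.1188 0 0 -1" --pt "0 0 0 -0.1188 0 0 -1" --pt "0 0 0 -0.1188 0 0 -1" --pt "0 0 0 -0.1188 0 0 -1" --pt "0 0 0 -0.1188 0 0 -1" --pt "0 0 0 -0.1188 0 0 -1" --pt "0 0 0 -0.1188 0 0 -1" --pt "0 0 0 -0.1188 0 0 -1" --pt "0 0 0 -0.1188 0 0 -1" --pt "0 0 0 0 0 0 -1" --pt "0 0 0 0 0 0 -1" --pt "0 0 0 0 0 0 -1"

```text
clock: 27.63
eef_pos: [0.4361, -0.1359, 0.1737]
tool_rot: [0.086, 0.702, -0.085, 0.702]
ft_force: [0.1, 0.2, 0.1]
grip_width: 0.0852
```

Run:
```python
from h import *
o=get_obs();print(o["clock"])
a=cur();print(a[0],go([.4355,-.136,.0],BT))
c=camera("scene");print(red(c,[.4355,-.136,.01],14,.012))
```

```text
27.6333
[ 0.43614585 -0.13593508  0.17369442] (array([173.7,  -0.3,  -0.8]), array([-0.0025,  0.001 , -0.0006]))
(array([ 0.43313636, -0.13509554,  0.012     ]), array([ 14,  12, 115], dtype=int32))
```

play_rows --pt "20 0 -0.1 0 0 0 -1" --pt "25 0 -0.1 0 0 0 -1" --pt "25 0 -0.1 0 0 0 -1" --pt "25 0 -0.1 0 0 0 -1" --pt "25 0 -0.1 0 0 0 -1" --pt "22 0 -0.1 0 0 0 -1" --pt "16 0 -0.1 0 0 0 -1" --pt "9 0 -0.1 0 0 0 -1" --pt "5 0 0 0 0 0 -1" --pt "0 0 0 0 0 0 -1" --pt "0 0 0 0 0 0 1" --pt "0 0 0 0 0 0 1" --pt "0 0 0 0 0 0 1" --pt "0 0 0 0 0 0 1" --pt "0 0 0 0 0 0 1" --pt "0 0 0 0 0 0 1"

```text
clock: 29.02
eef_pos: [0.437, -0.1361, 0.0031]
tool_rot: [0.085, 0.701, -0.085, 0.703]
ft_force: [-0.9, 0.5, 6.5]
grip_width: 0.059
```

play_rows --pt "-4 0 0 0 0 0 1" --pt "-12 0 0 0 0 0 1" --pt "-25 0 0 0 0 0 1" --pt "-30 0 0 0 0 0 1" --pt "-30 0 0 0 0 0 1" --pt "-30 0 0 0 0 0 1" --pt "-30 0 0 0 0 0 1" --pt "-30 0 0 0 0 0 1" --pt "-10 0 0 0 0 0 1" --pt "0 0 0 0 0 0 1" --pt "0 0 0 0 0 0 1"

```text
clock: 29.93
eef_pos: [0.436, -0.136, 0.2031]
tool_rot: [0.085, 0.701, -0.085, 0.703]
ft_force: [-1.0, 0.6, 0.7]
grip_width: 0.0585
```

Run:
```python
from h import *
o=get_obs();print(o["clock"],o["grip_width"])
a=cur();c=camera("scene");u,v=w2p(c,a[0]).astype(int)
cv2.imwrite("pics/s7.png",cv2.resize(c["frame"][v-40:v+40,u-50:u+50],None,fx=8,fy=7,interpolation=cv2.INTER_CUBIC)[:,:,::-1])
r=red(c,a[0],20,a[0][2]+.01);print(a[0],r)
P=ch(150,0,60);print(P,go(P,LANET),go(P,LANET,P,a[1]*R.from_rotvec([1.306,0,0])))
```

```text
29.9333 0.058534460036901416
[ 0.43596005 -0.13604785  0.20314671] (array([ 0.4298318 , -0.13545489,  0.21314671]), array([ 12,  11, 105], dtype=int32))
[0.59459243 0.1223154  0.14982322] (array([ 52.2, 288.6,  93.5]), array([ 1.2851, -0.2739,  0.357 ])) (array([0., 0., 0.]), array([-4.000e-04,  2.000e-04,  4.164e-01]))
```

View pics/s7.png

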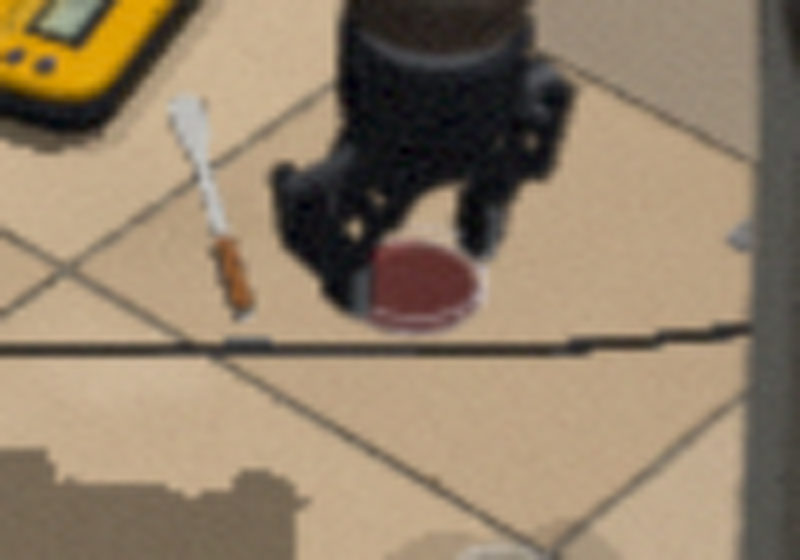

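Dish_b is held level and centred, at (425,285). I'll carry it over the lane.

play_rows --pt "0.6 23.6 6.05 0 0 0 1" --pt "0.6 23.6 6.05 0 0 0 1" --pt "0.6 23.6 6.05 0 0 0 1" --pt "0.6 23.6 6.05 0 0 0 1" --pt "0.6 23.6 6.05 0 0 0 1" --pt "0.6 23.6 6.05 0 0 0 1" --pt "0.6 23.6 6.05 0 0 0 1" --pt "0.6 23.6 6.05 0 0 0 1" --pt "0.6 23.6 6.05 0 0 0 1" --pt "0.6 23.6 6.05 0 0 0 1" --pt "0.6 23.6 6.05 0 0 0 1" --pt "0.6 23.6 6.05 0 0 0 1"

```text
clock: 30.98
eef_pos: [0.5726, 0.1228, 0.1927]
tool_rot: [0.084, 0.703, -0.085, 0.701]
ft_force: [0.5, -0.5, 0.0]
grip_width: 0.0584
```

play_rows --pt "0 0 0 0.1187 0 0 1" --pt "0 0 0 0.1187 0 0 1" --pt "0 0 0 0.1187 0 0 1" --pt "0 0 0 0.1187 0 0 1" --pt "0 0 0 0.1187 0 0 1" --pt "0 0 0 0.1187 0 0 1" --pt "0 0 0 0.1187 0 0 1" --pt "0 0 0 0.1187 0 0 1" --pt "0 0 0 0.1187 0 0 1" --pt "0 0 0 0.1187 0 0 1" --pt "0 0 0 0.1187 0 0 1" --pt "0 0 0 0 0 0.1041 1" --pt "0 0 0 0 0 0.1041 1" --pt "0 0 0 0 0 0.1041 1" --pt "0 0 0 0 0 0.1041 1" --pt "0 0 0 0 0 0 1" --pt "0 0 0 0 0 0 1" --pt "0 0 0 0 0 0 1"

```text
clock: 32.48
eef_pos: [0.5745, 0.1222, 0.1958]
tool_rot: [0.588, 0.394, -0.378, 0.597]
ft_force: [0.1, 0.2, 0.6]
grip_width: 0.0586
```

Run:
```python
from h import *
o=get_obs();print(o["clock"],o["grip_width"])
a=cur();print(RC.T@(a[0]-O)*1000,go(ch(148,0,3),LANET))
```

```text
32.4833 0.05859069496026136
[150.35275494   0.37577318 110.16191389] (array([107.2,  -2. ,   0.5]), array([-0.0004, -0.0008,  0.0029]))
```

play_rows --pt "12 -2 0.4 0 0 0.003 1" --pt "20 0 0 0 0 0 1" --pt "20 0 0 0 0 0 1" --pt "20 0 0 0 0 0 1" --pt "15 0 0 0 0 0 1" --pt "10 0 0 0 0 0 1" --pt "6 0 0 0 0 0 1" --pt "4 0 0 0 0 0 1" --pt "0 0 0 0 0 0 1" --pt "0 0 0 0 0 0 1"

```text
clock: 33.32
eef_pos: [0.6167, 0.1229, 0.0981]
tool_rot: [0.589, 0.392, -0.377, 0.598]
ft_force: [0.4, 0.4, -0.7]
grip_width: 0.0589
```

play_rows --pt "1.5 0 0 0 0 0 1" --pt "0 0 0 0 0 0 1"

```text
clock: 33.48
eef_pos: [0.6168, 0.1229, 0.098]
tool_rot: [0.589, 0.392, -0.376, 0.598]
ft_force: [-7.5, -0.8, 9.4]
grip_width: 0.0587
```

Contact made. I'll release, withdraw, shift upslope and shut the fingers.

play_rows --pt "-0.5 0 0 0 0 0 1" --pt "0 0 0 0 0 0 -1" --pt "0 0 0 0 0 0 -1" --pt "0 0 0 0 0 0 -1" --pt "-10 0 0 0 0 0 -1" --pt "-20 0 0 0 0 0 -1" --pt "-25 0 0 0 0 0 -0.5" --pt "-25 0 0 0 0 0 0.5" --pt "0 24 0 0 0 0 1" --pt "0 24 0 0 0 0 1" --pt "0 0 0 0 0 0 1" --pt "0 0 0 0 0 0 1" --pt "0 0 0 0 0 0 1"

```text
clock: 34.57
eef_pos: [0.6257, 0.1226, 0.1876]
tool_rot: [0.588, 0.393, -0.378, 0.597]
ft_force: [-0.8, -0.2, -0.4]
grip_width: 0.0008
```

Run:
```python
from h import *
o=get_obs();print(o["clock"],o["grip_width"])
a=cur();print(RC.T@(a[0]-O)*1000,go(ch(196,0,5),LANET))
c=camera("scene");P=ch(148,0,10)
q=None;z=P[2]+.005
for _ in range(6):
    q,st=red(c,P,20,z); l=RC.T@(q-O); z+=(.010-l[2])*.7
print(l*1000,st)
```

```text
34.5667 0.0008489854409143445
[193.78609567  -0.48831729  81.85022686] (array([76.8,  2.3, -0.5]), array([-0.0002, -0.0002,  0.0015]))
[147.87122082   1.08124554  10.00117621] [ 15  14 166]
```

play_rows --pt "10 4 0 0 0 0 1" --pt "18 0 0 0 0 0 1" --pt "18 0 0 0 0 0 1" --pt "14 0 0 0 0 0 1" --pt "10 0 0 0 0 0 1" --pt "6.5 0 0 0 0 0 1" --pt "0 0 0 0 0 0 1" --pt "0 0 0 0 0 0 1"

```text
clock: 35.28
eef_pos: [0.6614, 0.1237, 0.1197]
tool_rot: [0.588, 0.393, -0.378, 0.598]
ft_force: [-0.3, 0.6, -0.8]
grip_width: 0.0
```

play_rows --pt "0 -5 0 0 0 0 1" --pt "0 -6 0 0 0 0 1" --pt "0 -7 0 0 0 0 1" --pt "0 -7 0 0 0 0 1" --pt "0 -7 0 0 0 0 1" --pt "0 -7 0 0 0 0 1" --pt "0 -7 0 0 0 0 1" --pt "0 -5 0 0 0 0 1" --pt "0 -3 0 0 0 0 1" --pt "0 0 0 0 0 0 1" --pt "0 0 0 0 0 0 1"

```text
clock: 36.2
eef_pos: [0.6121, 0.1225, 0.0979]
tool_rot: [0.588, 0.393, -0.378, 0.598]
ft_force: [-0.4, 0.6, 0.2]
grip_width: -0.0001
```

Run:
```python
from h import *
o=get_obs();print(o["clock"],o["grip_width"],RC.T@o["ft_force"])
a=cur();print(RC.T@(a[0]-O)*1000)
```

```text
36.2 -5.5894513631790756e-05 [-0.28101046  0.61888547  0.29123666]
[144.89249807  -0.25899311   5.45441353]
```

Contact is expected near x ≈ 135. I'll use small steps.

play_rows --pt "0 -3 0 0 0 0 1" --pt "0 -3 0 0 0 0 1" --pt "0 -2 0 0 0 0 1" --pt "0 0 0 0 0 0 1"

```text
clock: 36.53
eef_pos: [0.6043, 0.1222, 0.0943]
tool_rot: [0.588, 0.393, -0.378, 0.598]
ft_force: [0.2, 0.8, 0.1]
grip_width: 0.0003
```

play_rows --pt "0 -2 0 0 0 0 1" --pt "0 0 0 0 0 0 1"

```text
clock: 36.7
eef_pos: [0.6029, 0.1223, 0.0939]
tool_rot: [0.588, 0.393, -0.378, 0.598]
ft_force: [0.7, -0.0, -0.1]
grip_width: -0.0002
```

play_rows --pt "0 -2 0 0 0 0 1" --pt "0 0 0 0 0 0 1"

```text
clock: 36.87
eef_pos: [0.6024, 0.1224, 0.0941]
tool_rot: [0.589, 0.392, -0.377, 0.598]
ft_force: [1.0, -0.2, 0.2]
grip_width: 0.0001
```

play_rows --pt "0 -2 0 0 0 0 1" --pt "0 0 0 0 0 0 1"

```text
clock: 37.03
eef_pos: [0.6018, 0.1226, 0.0943]
tool_rot: [0.59, 0.391, -0.376, 0.598]
ft_force: [4.4, 0.2, 1.7]
grip_width: 0.0002
```

play_rows --pt "0 -1.5 0 0 0 0 1" --pt "0 0 0 0 0 0 1" --pt "0 0 0 0 0 0 1"

```text
clock: 37.28
eef_pos: [0.6014, 0.1227, 0.0945]
tool_rot: [0.59, 0.39, -0.375, 0.599]
ft_force: [6.6, 1.5, 2.9]
grip_width: -0.0
```

Run:
```python
from h import *
o=get_obs();print(o["clock"],RC.T@o["ft_force"],RC.T@(cur()[0]-O)*1000)
```

```text
37.2833 [ 7.19344084  1.31135826 -0.03484425] [133.76622722   0.21714366   6.71286046]
```

The tool stopped at x = 133.8, about 61 mm above dish_a's stop position, which is one dish diameter. I'll back off and look.

play_rows --pt "0 3 0 0 0 0 1" --pt "-4 7 0 0 0 0 1" --pt "-15 3 0 0 0 0 1" --pt "-30 0 0 0 0 0 1" --pt "-35 0 0 0 0 0 1" --pt "-35 -10 0 0 0 0 1" --pt "-35 -25 0 0 0 0 1" --pt "-20 -35 0 0 0 0 1" --pt "0 -35 0 0 0 0 1" --pt "0 -35 0 0 0 0 1" --pt "0 -35 0 0 0 0 1" --pt "0 0 0 0 0 0 1" --pt "0 0 0 0 0 0 1"

```text
clock: 38.37
eef_pos: [0.3767, 0.1156, 0.1815]
tool_rot: [0.586, 0.394, -0.379, 0.598]
ft_force: [0.8, 0.8, 0.6]
grip_width: -0.0
```

Run:
```python
from h import *
o=get_obs();print(o["clock"],o["ft_force"],cur()[0])
im=[]
for n in("scene","top"):
    c=camera(n);P=ch(60,0,10);u,v=w2p(c,P).astype(int)
    im.append(cv2.resize(c["frame"][v-38:v+32,u-40:u+40],(400,350),interpolation=cv2.INTER_CUBIC))
    print(n,[(t,np.round(r["centre"],3).tolist(),round(r["confidence"],2)) for t in("lid_handle","film_roll","beaker","glass_dish","timer") for r in pinpoint(t,c)[:1]])
    print([((RC.T@(np.array(r["centre"])-O)*1000).round(1).tolist(),round(r["confidence"],2)) for r in pinpoint("dish_a",c) if abs(r["centre"][1]-.12)<.05])
cv2.imwrite("pics/s8.png",np.hstack(im)[:,:,::-1])
```

```text
38.3667 [0.75055364 0.81945271 0.59045941] [0.37666159 0.11561427 0.18152316]
scene [('lid_handle', [0.771, 0.122, 0.276], 0.63), ('film_roll', [0.448, 0.307, 0.0], 0.59), ('beaker', [0.355, -0.117, 0.001], 0.48), ('glass_dish', [0.803, -0.109, -0.004], 0.7), ('timer', [0.713, 0.258, 0.002], 0.54)]
[([86.0, -0.7, 2.1], 0.55), ([27.7, -6.5, 3.9], 0.39)]
top [('lid_handle', [0.767, 0.123, 0.277], 0.62), ('film_roll', [0.445, 0.306, -0.002], 0.65), ('glass_dish', [0.809, -0.108, -0.0], 0.63), ('timer', [0.715, 0.253, 0.002], 0.64)]
[([92.9, 2.2, -1.4], 0.66), ([29.1, 2.7, 1.0], 0.46)]
```

View pics/s8.png

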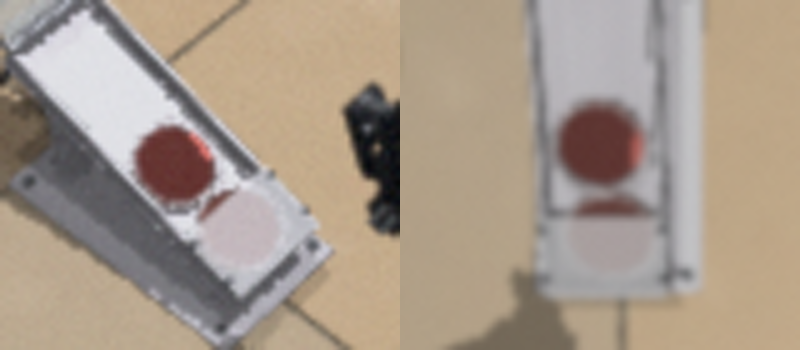

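Dish_a (under the hood, (240,228) left and (612,240) right) is at the stop. Dish_b ((175,163) and (602,145)) rests against it, and the arm is clear. I'll hand in the job.

```bash
python3 -c "
from workcell import *
print(job_done())"
```

```text
the job is handed in; nothing more can be done
None
```

The job is handed in after about 38 s of the 72 s allowed. Both dishes are in the lane, dish_a first, and the lid is open. No verdict was reported.

- **Lid:** I pinched it at the handle's ends and swung it past upright, then let go. It measured 2.45 rad right after release, against 2.44 on its stop. The handle was still in the same place at the end.
- **dish_a:** I placed it flat in the lane and pushed it until the arm stopped moving while the force grew to about 6.5 N, so it is against the end stop. In the last picture it lies under the hood; the networks put its centre at x ≈ 28–29 mm, against 31 mm expected.
- **dish_b:** I pushed it the same way until it stopped at about 7 N. The pusher stopped about 61 mm further up the lane than it had for dish_a, which is one dish diameter. The networks put its centre at 86 and 93 mm from the two cameras, against 93 mm expected. That is a rough reading, but the picture shows the two dishes touching.
- **Other things:** The film roll, beaker, glass dish and timer were found within a few mm of where they started. The last top picture did not find the beaker, but the scene picture did. I did not measure the yellow and black look-alikes again at the end; the arm never handled either.

The measured wrist forces peaked at about 19 N, when dish_a was set down on the lane floor.

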